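# Raise the pocket projector to its height mark and clamp the stand

## Task

Set the pocket projector gently on the stand's narrow plate, lens end away from the mast, and let go of it. Then take the upright grip of the clamp lever, lift the carriage by it with the lever still open until the top rim of the sleeve meets the lower edge of the paper band on the mast, and there swing the lever fully closed without losing that height; clamp it nowhere else and leave the other things on the desk alone. Finish still holding the grip, so that the carriage stays in hand until I have checked the picture.

Things in the scene. Friction and masses are not known exactly. Their poses are not given: they have to be found in the camera images.
- projector: loose pocket projector, a white box with rounded edges 92 x 62 x 34 mm (x, y, z), 0.2 to 0.3 kg; origin at the centre of its underside, x towards the lens end, z up. On top, a round grey control 20 mm behind the middle; three sockets at the rear. Starts flat on the desk, lens away from the robot; take it across its 62 mm width.
- lens (a point): the lens, a 24 mm black ring on the projector's +x end, 46 mm ahead of the projector's origin, 12 mm to +y and 19 mm up
- stand: projector stand, firmly fixed: grey base plate 180 x 124 x 14 mm and an upright round dark steel mast 16 mm thick that ends 228 mm above the desk. Origin on the desk under the mast's axis; x points from the mast along the carriage's bracket to the plate (the base runs from x = -62 to +118 mm), z up.
- carriage (a joint): height of the carriage above its stop collar, m: 0 (start) to 0.105, up. The carriage (aluminium sleeve 32 mm thick and 50 mm long round the mast, bracket, plate; 0.37 kg with the lever) slides on the mast and cannot turn; it has 3 N of drag, and with the lever open it sinks back to the stop if let go.
- rim (a point): centre of the sleeve's top rim, on the mast axis, 110 mm above the desk at the start
- mark (a point): the height mark: centre of the lower edge of a paper band 12 mm high wrapped flat round the mast, 45 to 90 mm above the rim at the start
- plate (a point): centre of the narrow plate's top, 88 mm from the mast axis along the stand's x and 10 mm below the rim; 100 mm above the desk at the start. The plate is 44 mm wide (y), narrower than the projector; a 3 mm thick lip stands 5 mm high across each end (x), with 108 mm between the lips. The projector lies along it.
- lever (a joint): angle of the clamp's cam lever, rad: 0 fully closed (stop), 1.35 fully open (stop); starts between 0.95 and 1.3. It turns in a level plane about an upright pivot pin and stays where it is left; seen from above it closes anticlockwise. From about 0.6 rad down the cam bites on the mast; the last part takes about 10 N at the grip.
- pivot (a point): point on the lever's pivot axis, 19.5 mm from the mast axis along the stand's -x, 10 mm above the rim (the height of grip_mid)
- grip: black upright grip at the free end of the lever, round, 15 mm thick where it is held (18 mm at its rounded head) and 60 mm tall, standing from 26 mm below the rim to 34 mm above it; its origin is the centre of its foot. Above the rim's height nothing stands within 40 mm of it
- grip_mid (a point): point on the grip's axis 10 mm above the rim; 63.2 mm from the pivot axis. Fully closed it lies, from the pivot, 20 mm along the stand's -x and 60 mm along its -y; opening turns it clockwise (seen from above) about the pivot.
- pouch: flowered glasses pouch, 86 x 210 x 37 mm, lying on the desk; to be left alone
- glue_stick: glue stick standing upright, 25 mm thick and 89 mm tall; to be left alone
- tape_roll: roll of tape, 93 mm across, 48 mm high, lying flat; to be left alone
- clip_tin: small flat tin, 63 x 98 x 25 mm; to be left alone
Not all that is in view belongs to the job. There is more than one size of the projector; the one meant has the size given above.

How it is judged:
On the way, in this order (a step that is already met when the one before it is completed fails the run):
1. the projector lies on the plate, lens end away from the mast, and is let go (z of projector in the frame of plate between -0.003 and 0.003 m and horizontal distance between projector and plate below 0.014 m and angle between the x axis of projector and the x axis of stand, either way round below 0.2 rad and x of lens in the frame of plate above 0.02 m and angle between projector's own z axis and vertical below 0.06 rad and contact force between the fingers and projector below 0.1 N), for 0.3 s.
2. the open lever's grip is held and the rim is at the mark (z of rim in the frame of mark between -0.006 and 0.006 m and value of joint lever above 0.6 rad and contact force between the fingers and grip above 3 N and horizontal distance between projector and plate below 0.016 m), for 0.2 s.
At the end, for the whole second after the job is handed in: Lever closed (under 0.1 rad), rim within 6 mm of the band's lower edge, fingers holding the grip (over 3 N), projector flat and at rest on the plate, centred within 16 mm, aligned within 0.22 rad, lens end away from the mast, not touched by the arm (value of joint lever below 0.1 rad and z of rim in the frame of mark between -0.006 and 0.006 m and contact force between the fingers and grip above 3 N and z of projector in the frame of plate between -0.003 and 0.003 m and horizontal distance between projector and plate below 0.016 m and angle between the x axis of projector and the x axis of stand, either way round below 0.22 rad and x of lens in the frame of plate above 0.02 m and angle between projector's own z axis and vertical below 0.06 rad and contact force between the arm and projector below 0.1 N and linear speed of projector below 0.02 m/s); the arm keeps its last pose, push and grip.
It fails at once if the projector is dropped or pressed hard on the stand (over 40 N) (contact force between projector and stand above 40 N).
It fails at once if the lever is closed onto the mast away from the mark (rim more than 10 mm off with the lever under 0.3 rad) (value of joint lever below 0.3 rad and (z of rim in the frame of mark above 0.01 m or z of rim in the frame of mark below -0.01 m)).
It fails at once if another thing on the desk is moved by more than 15 mm (distance of any of pouch, glue_stick, tape_roll, clip_tin from where it was at the start of the episode above 0.015 m).
It also fails if it takes over 54 s, if anything falls off the work surface, if the arm or the gripper's body presses on something with over 40 N, if the wrist force passes 120 N, or if a joint passes its speed limit or range.

## Robot

A 6-joint arm with a two-finger parallel gripper is mounted at the origin on a cart in front of the work surface, level with it; the furniture and walls round the work are solid. World frame = base frame: x ahead of the robot, y to its left, z up, the work surface at z = 0. Lengths are in m, angles in rad, forces in N, time in s.
With the tool pointing down it reaches from about 0.25 to 0.775 m from the base axis. Payload 4 kg.
Tool frame: the origin (TCP) lies on the centre line of the jaws, within the pads' length; the fingertips stand 25 mm ahead of it and the grasp point (between the pads) lies 6 mm ahead of it; z points along the fingers, y is the line along which they close (so a half turn about z gives the same grasp; the last joint's range is limited). The gripper opens to 94 mm and grips with 3 to 60 N. Pads are 16 mm wide; open, the fingers measure 119 mm over their backs; the gripper's body (75 mm by 177 mm) begins 78 mm behind the grasp point.
Start: joints at [-1.252, 0.087, 1.371, -0, 1.684, -0.103], TCP at [0.225, -0.502, 0.231] pointing down, gripper open.
Joint ranges: [-3.1, 3.1], [-0.76, 2.03], [0.27, 2.55], [-1.08, 4.22], [0.17, 2.65], [-2.57, 2.57]. Speed limits (rad/s): [2.79, 2.79, 3.14, 3.14, 3.14, 3.14].

## Interface

Orientations are given as [roll, pitch, yaw] about the fixed x, y, z axes, in that order (R = Rz(yaw) Ry(pitch) Rx(roll)).
In Python, from bench import sensors, optics, ticket gives the robot as it stands.
- The arm moves only by the tool send_rows, never from a script. Its argument "rows" is a list of rows, each a list of 6 numbers: the shift along the world's x, y, z in mm, then the turn, a rotation vector about the world's x, y, z in rad. In form: [[x, y, z, wx, wy, wz], ...]. A call has 1 to 8 rows; each row shifts and turns the commanded pose from where the row before left it; what a row does not reach is not made up. A row lasts 1/12 s, in which the tool goes at most 41.7 mm and 7.16 degrees, less where a joint would pass 70% of its speed; a pose out of reach is approached as far as the arm can. A call is refused whole if a number of a shift passes 41.7 or a number of a turn 0.125, either way. A call with a gripper value outside its range is refused whole. "grip" is the finger opening in mm, from 0 to 94, set as the call begins (left out, the last holds). The fingers move at their own pace and stop on an object; the grip force is fixed at half the most. Time passes only in rows, so rows that do not move let the fingers close. It gives the time, the measured TCP pose, the force, the opening and the grip force at its end, in the units of the state.
- sensors.get_obs(): the state, without advancing time (a new reading comes with each control period).
- optics.snapshot(name): name is "scene" or "top"; returns the picture (400x640x3 uint8, red, green, blue); there is no depth.
- optics.camera_model(name): a dict with "vertical_fov" (degrees; the focal length in pixels is half the picture's height over the tangent of half this angle, whatever the lens; pixels are square), "cx", "cy" (the principal point, pixels), "k1" (the pictures are not rectified: a ray, as slopes to the right and down, at radius r is drawn at 1 + k1 r^2 times it, then the intrinsics apply), "R" (3x3) and "t" (3): a world point X has camera coordinates R X + t. Camera axes: x right, y down, z forward; pixel columns grow to the right and rows downward; lengths in m; the calibration is good to about 2 mm. A picture is of the moment at which its call begins. camera_model takes no time and is no camera call.
- ticket.close_job(): hands the job in; it is judged then, once.
The state is a dict: "time": time; "joint_positions": joint angles; "qvel": joint speeds; "joint_torque": joint torques, N m; "tool_pos": TCP position; "ee_rot": TCP orientation; "wrist_force": force on the tool from outside, world axes, zero at the start; "wrist_torque": the same for the moment, N m; "width": finger opening in m; "finger_force": force on a finger pad.
Only numpy, scipy, OpenCV 4.12 (cv2) and the standard library are available. Lean on these libraries where they do the work, as an engineer would, in place of code of your own. Each camera call takes 0.05 s, during which the arm holds its last target. There are 200 camera calls.

## Working session

There is one attempt and no reset: what is moved stays moved. The work goes in short steps, Python scripts to look and compute and a tool call to move; the robot and the scene stay as the last step left them, time stands still between calls to the robot, and variables do not carry over. Pictures are saved under pics/ and viewed, at most 10 in all, crops included, and the job is handed in when it is done.

Besides the shell and the picture viewer there is one more tool, called as name([rows], argument=value, ...), one row to a line, values as JSON. send_rows: Moves the arm, as the interface text tells. Its arguments: {"type":"object","properties":{"rows":{"type":"array"},"grip":{"type":"number"}},"required":["rows"]}

```bash
mkdir -p pics; ls
cat > h.py <<'E'
import numpy as np, cv2
from bench import sensors, optics, ticket
def cam(n):
    m=optics.camera_model(n); f=200/np.tan(np.radians(m["vertical_fov"])/2)
    K=np.array([[f,0,m["cx"]],[0,f,m["cy"]],[0,0,1]]); return K,np.array([m["k1"],0,0,0,0.]),np.array(m["R"]),np.array(m["t"])
def ray(n,uv):
    K,d,R,t=cam(n); p=cv2.undistortPoints(np.array(uv,float).reshape(-1,1,2),K,d).reshape(-1,2)
    return -R.T@t,(np.c_[p,np.ones(len(p))]@R)
def onz(n,uv,z):
    c,r=ray(n,uv); return c+r*((z-c[2])/r[:,2])[:,None]
def proj(n,X):
    K,d,R,t=cam(n); return cv2.projectPoints(np.array(X,float).reshape(-1,1,3),cv2.Rodrigues(R)[0],t,K,d)[0].reshape(-1,2)
def snap(n,f):
    a=np.array(optics.snapshot(n)); cv2.imwrite(f"pics/{f}.png",a[:,:,::-1]); return a
E
python3 - <<'E'
from h import *
for n in("top","scene"):
    snap(n,n+"0"); K,d,R,t=cam(n); print(n,K[0,0],d[0],-R.T@t,R[2])
print(sensors.get_obs())
E
```

```text
pics
top 430.3009377637164 -0.04819400206285442 [ 0.33567909 -0.07081992  1.39460861] [ 0.16853813  0.01339516 -0.98560411]
scene 363.4278687410581 0.012986087582625814 [-0.04974792  0.69011026  0.64615434] [ 0.55002463 -0.67822566 -0.48732213]
{'time': 0.1, 'joint_positions': array([-1.25207928e+00,  8.78968596e-02,  1.37208362e+00, -3.09616912e-06,
        1.68358220e+00, -1.03109890e-01]), 'qvel': array([ 6.13013648e-05, -1.14351797e-03, -3.69150852e-03, -8.13873101e-04,
       -1.98056590e-04, -1.49513052e-03]), 'joint_torque': array([ 2.16081207e-03, -3.41255236e+01, -3.03300440e+01,  7.19476235e-02,
        3.03927180e-02, -9.63743764e-05]), 'tool_pos': array([ 0.22503865, -0.50137886,  0.22942244]), 'ee_rot': array([-3.13963278e+00, -1.99707556e-04,  4.21826394e-01]), 'wrist_force': array([-0.45548759, -0.45129985, -0.26948154]), 'wrist_torque': array([-0.04203556,  0.03876177,  0.00976712]), 'finger_force': 0.0, 'width': 0.09426238144712244}
```

View pics/top0.png

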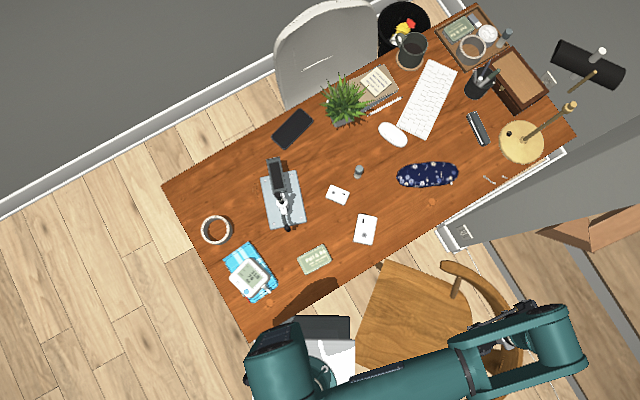

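View pics/scene0.png

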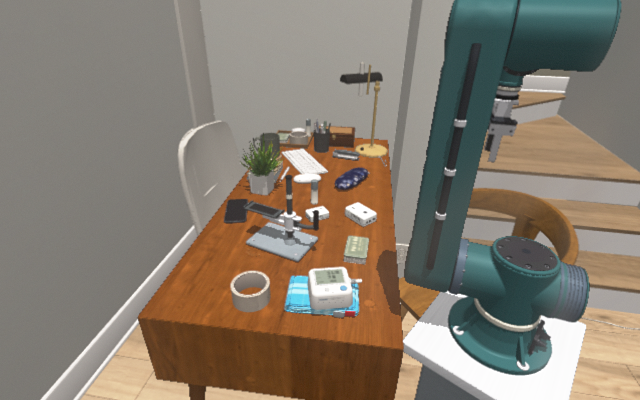

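The top view shows the stand at about (283,195), two white boxes at (365,229) and (338,195), the pouch at (427,174) and the glue stick at (359,171). I'll zoom in on both views next.

Run:
```python
import cv2
a=cv2.imread("pics/top0.png")[145:255,250:390]; cv2.imwrite("pics/t0c.png",cv2.resize(a,None,fx=5,fy=5,interpolation=cv2.INTER_CUBIC))
a=cv2.imread("pics/scene0.png")[165:270,235:385]; cv2.imwrite("pics/s0c.png",cv2.resize(a,None,fx=5,fy=5,interpolation=cv2.INTER_CUBIC))
```

```text
(no output)
```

View pics/t0c.png

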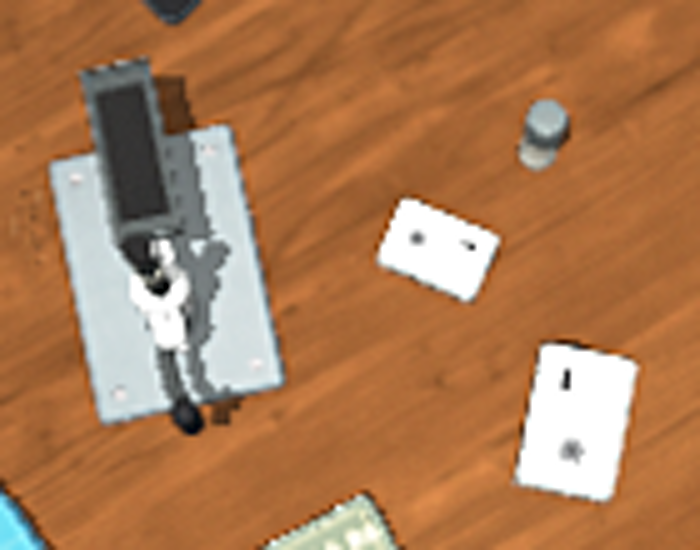

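View pics/s0c.png

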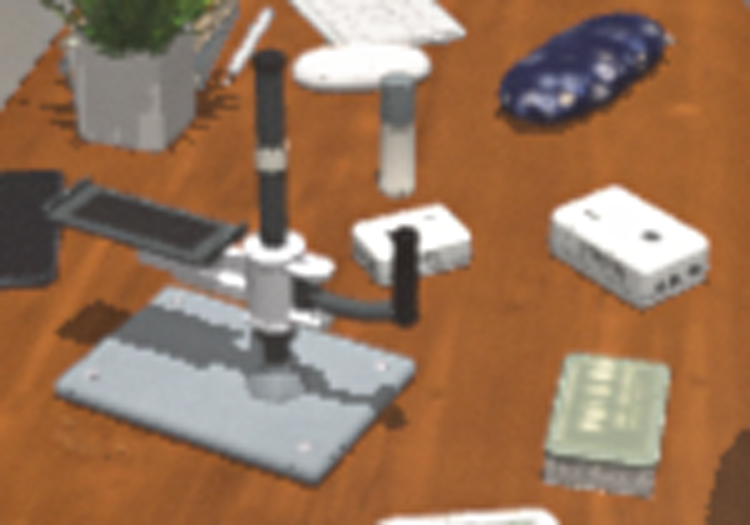

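The crops show:
- The 92 mm projector is the box at crop (577,420), with its lens end up and its sockets facing the robot.
- The base corners are clear.
- The plate points away from the robot.
- The grip is at top-crop (187,417).
- The band is at scene-crop (271,158).

Next I'll turn these pixels into positions.

Run:
```python
from h import *
np.set_printoptions(precision=4,suppress=True)
T=lambda p:np.array(p,float)/5+[250-.4,145-.4]; S=lambda p:np.array(p,float)/5+[235-.4,165-.4]
a=cv2.imread("pics/top0.png"); hsv=cv2.cvtColor(a,cv2.COLOR_BGR2HSV)
m=((hsv[...,2]>200)&(hsv[...,1]<40)).astype(np.uint8); m[:,:330]=0
cs=[c for c in cv2.findContours(m,0,2)[0] if cv2.contourArea(c)>100]
for c in cs:
    x=cv2.minAreaRect(c)
    if not(330<x[0][0]<390 and 180<x[0][1]<250):continue
    w=onz("top",c.reshape(-1,2),.034)[:,:2]; r=cv2.minAreaRect((w*1000).astype(np.float32)); M=cv2.moments(m*0+cv2.drawContours(m*0,[c],-1,1,-1),True)
    print("box",x[0],r,onz("top",[[M['m10']/M['m00'],M['m01']/M['m00']]],.034)[0])
B=onz("top",T([[50,163],[231,126],[284,383],[103,423]]),.014)[:,:2]
print("base",B,[np.linalg.norm(B[i]-B[i-1]) for i in range(4)])
# corners: far-left(118,62) far-right(118,-62) near-right(-62,-62) near-left(-62,62)
L=np.array([[118,62],[118,-62],[-62,-62],[-62,62]])/1000.
A=np.zeros((8,4));
for i,(x,y) in enumerate(L): A[2*i]=[x,-y,1,0];A[2*i+1]=[y,x,0,1]
s=np.linalg.lstsq(A,B.ravel(),rcond=None)[0]; th=np.arctan2(s[1],s[0]); o=s[2:]
print("stand",o,"yaw",th,"scale",np.hypot(*s[:2]),"res",(A@s-B.ravel())*1000)
Rz=np.array([[np.cos(th),-np.sin(th)],[np.sin(th),np.cos(th)]])
W=lambda x,y,z:np.r_[o+Rz@[x,y],z]
P=lambda n,X,off:(proj(n,[X])[0]-off+.4)*5
to,so=np.array([250,145]),np.array([235,165])
for nm,X in dict(masttop=W(0,0,.228),rim=W(0,0,.110),p1=W(.088-.057,.022,.1),p2=W(.088-.057,-.022,.1),p3=W(.145,.022,.1),p4=W(.145,-.022,.1)).items(): print(nm,P("top",X,to),P("scene",X,so))
# grip head top seen in top
g=onz("top",T([[187,416]]),.144-.003)[0]; gl=Rz.T@(g[:2]-o); d=gl-[-.0195,0]
print("grip",g,gl,"rad",np.linalg.norm(d),"lever",np.arctan2(-.060,-.020)-np.arctan2(d[1],d[0]))
c,r=ray("scene",S([[404,236]])); 
print("grip scene",onz("scene",S([[404,232]]),.141))
# mark: ray height nearest mast axis
for v in (148,158,168,172):
    c,r=ray("scene",S([[271,v]])); r=r[0]; k=np.dot(o-c[:2],r[:2])/np.dot(r[:2],r[:2]); print("band",v,(c+k*r)[2], (c+k*r)[:2]-o)
```

```text
box (364.9230651855469, 228.88462829589844) ((494.7184143066406, -193.09616088867188), (61.57478332519531, 91.32634735107422), 78.44574737548828) [ 0.4944 -0.1929  0.034 ]
box (337.22412109375, 194.31036376953125) ((606.1701049804688, -104.84342193603516), (66.85214233398438, 45.99704360961914), 66.55687713623047) [ 0.606  -0.1084  0.034 ]
base [[ 0.6664  0.1508]
 [ 0.692   0.0315]
 [ 0.5208 -0.0058]
 [ 0.4941  0.111 ]] [np.float64(0.17690162966767195), np.float64(0.12198956927363591), np.float64(0.17517041200317784), np.float64(0.11979990434912738)]
stand [0.5666 0.0659] yaw 0.21973672970410008 scale 0.9769843112984294 res [-0.5071 -0.6207  0.369   0.4343 -0.0985 -0.6348  0.2366  0.8211]
masttop [138.1394 248.7134] [275.1832  51.531 ]
rim [159.9076 286.5277] [280.0742 240.9937]
p1 [116.6734 248.4307] [212.8842 260.1575]
p2 [186.737  233.4254] [254.4685 224.9328]
p3 [81.6835 73.3169] [ 49.1348 210.4413]
p4 [150.7185  58.6241] [ 94.1998 178.1777]
grip [0.4839 0.0449 0.141 ] [-0.0853 -0.0024] rad 0.06581529606678048 lever 1.2122590492105703
grip scene [[0.4877 0.0514 0.141 ]]
band 148 0.1697352224301163 [0.0026 0.0026]
band 158 0.16349388047072871 [0.0027 0.0027]
band 168 0.15721442368083177 [0.0028 0.0028]
band 172 0.15469189406567901 [0.0028 0.0028]
```

send_rows([
  [0, 0, 35, 0, 0, 0],
  [0, 0, 40, 0, 0, 0],
  [0, 0, 40, 0, 0, 0],
  [20, 22, 0, 0, 0, -0.05],
  [23, 27, 0, 0, 0, -0.05],
  [23, 27, 0, 0, 0, -0.05],
  [23, 27, 0, 0, 0, -0.05],
  [23, 27, 0, 0, 0, -0.05],
], grip=94)

```text
time: 0.77
tool_pos: [0.3378, -0.3705, 0.345]
ee_rot: [-3.141, 0.0, 0.169]
wrist_force: [1.0, -0.7, -0.4]
width: 0.0939
finger_force: 0.0
```

send_rows([
  [23, 27, 0, 0, 0, -0.06],
  [23, 27, 0, 0, 0, -0.06],
  [23, 27, -5, 0, 0, -0.06],
  [23, 27, -15, 0, 0, -0.06],
  [23, 27, -25, 0, 0, -0.06],
  [23, 25, -25, 0, 0, -0.06],
  [20, 20, -25, 0, 0, -0.014],
  [0, 0, -35, 0, 0, 0],
])

```text
time: 1.43
tool_pos: [0.4974, -0.1896, 0.217]
ee_rot: [-3.14, -0.005, -0.197]
wrist_force: [1.1, -0.1, -1.2]
width: 0.0938
finger_force: 0.0
```

send_rows([
  [0, 0, -35, 0, 0, 0],
  [0, 0, -35, 0, 0, 0],
  [0, 0, -30, 0, 0, 0],
  [0, 0, -15, 0, 0, 0],
  [0, 0, 0, 0, 0, 0],
  [0, 0, 0, 0, 0, 0],
])

```text
time: 1.93
tool_pos: [0.4933, -0.1928, 0.1007]
ee_rot: [-3.141, 0.003, -0.202]
wrist_force: [-0.5, -0.4, -0.4]
width: 0.094
finger_force: 0.0
```

Run:
```python
from h import *
print(sensors.get_obs()['tool_pos'],sensors.get_obs()['ee_rot'])
a=np.hstack([cv2.resize(snap(n,n+"1")[y:y+100,x:x+100],None,fx=4,fy=4,interpolation=2) for n,x,y in(("top",310,170),("scene",310,150))])
cv2.imwrite("pics/c1.png",a[:,:,::-1])
```

```text
[ 0.49326047 -0.19279712  0.10071084] [-3.14088167e+00  2.75766491e-03 -2.02189946e-01]
```

View pics/c1.png

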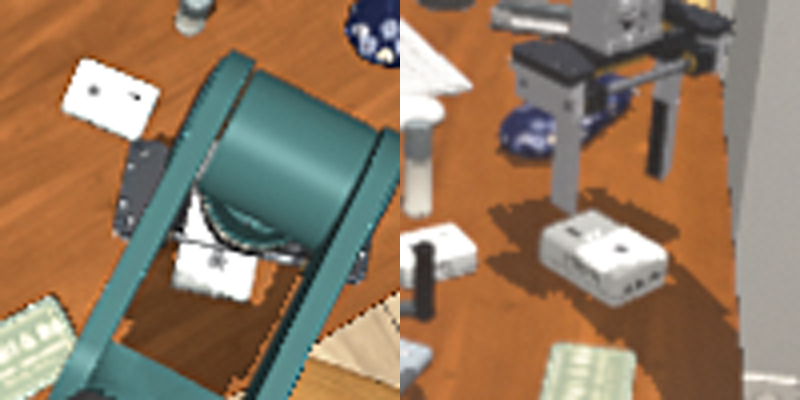

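The fingers straddle the projector symmetrically: scene-crop finger at (565,205), box at (605,260). Going down to grasp it.

send_rows([
  [0, 0, -20, 0, 0, 0],
  [1, 0, -20, 0, 0, 0],
  [0, 0, -18, 0, 0, 0],
  [0, 0, -9, 0, 0, 0],
  [0, 0, -4, 0, 0, 0],
  [0, 0, 0, 0, 0, 0],
])

```text
time: 2.53
tool_pos: [0.4953, -0.1934, 0.0312]
ee_rot: [3.141, -0.001, -0.202]
wrist_force: [0.0, 0.6, -0.5]
width: 0.0939
finger_force: 0.0
```

send_rows([
  [0, 0, 0, 0, 0, 0],
  [0, 0, 0, 0, 0, 0],
  [0, 0, 0, 0, 0, 0],
  [0, 0, 0, 0, 0, 0],
  [0, 0, 0, 0, 0, 0],
  [0, 0, 0, 0, 0, 0],
], grip=50)

```text
time: 3.03
tool_pos: [0.4955, -0.1928, 0.0315]
ee_rot: [-3.141, -0.001, -0.202]
wrist_force: [-0.3, 1.9, 2.9]
width: 0.062
finger_force: 30.0
```

send_rows([
  [0, 0, 5, 0, 0, 0],
  [0, 0, 15, 0, 0, 0],
  [0, 0, 25, 0, 0, 0],
  [0, 0, 30, 0, 0, 0],
  [0, 0, 30, 0, 0, 0],
  [0, 0, 30, 0, 0, 0],
  [0, 0, 20, 0, 0, 0],
  [0, 0, 5, 0, 0, 0],
])

```text
time: 3.7
tool_pos: [0.4965, -0.1942, 0.1954]
ee_rot: [3.139, -0.007, -0.202]
wrist_force: [0.2, -0.1, -2.1]
width: 0.0621
finger_force: 30.0
```

send_rows([
  [6, 8, 0, 0, 0, 0.03],
  [12, 16, 0, 0, 0, 0.03],
  [16, 22, 0, 0, 0, 0.03],
  [18, 24, 0, 0, 0, 0.03],
  [18, 24, 0, 0, 0, 0.03],
  [18, 24, 0, 0, 0, 0.03],
  [18, 24, 0, 0, 0, 0.03],
  [16, 24, 0, 0, 0, 0.03],
])

```text
time: 4.37
tool_pos: [0.6166, -0.025, 0.1869]
ee_rot: [-3.14, 0.006, 0.041]
wrist_force: [0.6, -0.1, -2.0]
width: 0.0619
finger_force: 30.0
```

send_rows([
  [14, 24, 0, 0, 0, 0.03],
  [10, 24, 0, 0, 0, 0.03],
  [7, 22, 0, 0, 0, 0.03],
  [4, 18, 0, 0, 0, 0.03],
  [0, 14, 0, 0, 0, 0.03],
  [0, 8, 0, 0, 0, 0.03],
  [0, 2, 0, 0, 0, 0.002],
  [0, 0, 0, 0, 0, 0],
])

```text
time: 5.03
tool_pos: [0.6514, 0.085, 0.1898]
ee_rot: [3.141, 0.002, 0.22]
wrist_force: [-0.0, -0.6, -2.6]
width: 0.062
finger_force: 30.0
```

Run:
```python
from h import *
o=sensors.get_obs();print(o['tool_pos'],o['ee_rot'],o['wrist_force'])
a=np.hstack([cv2.resize(snap(n,n+"2")[y:y+130,x:x+100],None,fx=4,fy=4,interpolation=2) for n,x,y in(("top",235,130),("scene",230,120))])
cv2.imwrite("pics/c2.png",a[:,:,::-1])
```

```text
[0.65136112 0.08503048 0.18977663] [3.14132046e+00 1.89819548e-03 2.20486940e-01] [-0.04756617 -0.62177525 -2.55915985]
```

View pics/c2.png

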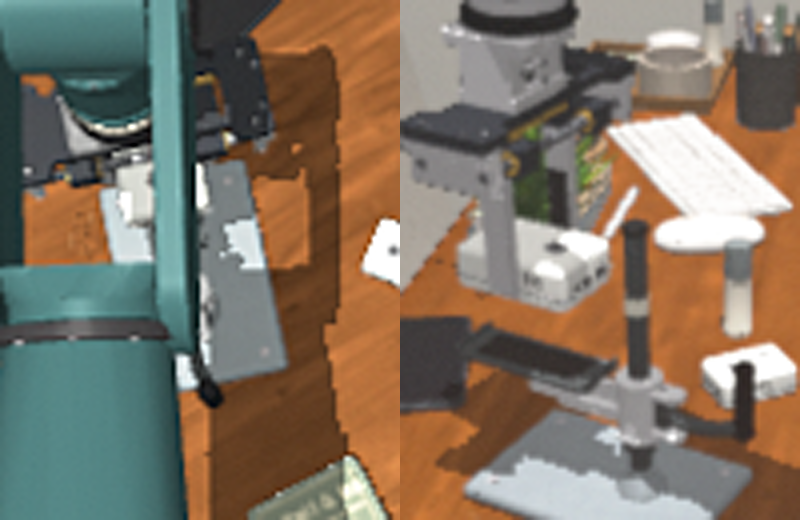

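The projector is held level above the plate: in the scene half, its underside is near y≈300 and the plate near y≈355. Lowering it now, slowly for the last part.

send_rows([
  [0, 0, -8, 0, 0, 0],
  [0, 0, -12, 0, 0, 0],
  [0, 0, -12, 0, 0, 0],
  [0, 0, -9, 0, 0, 0],
  [0, 0, -5, 0, 0, 0],
  [0, 0, -2, 0, 0, 0],
  [0, 0, 0, 0, 0, 0],
])

```text
time: 5.72
tool_pos: [0.6515, 0.0847, 0.1415]
ee_rot: [-3.141, 0.002, 0.22]
wrist_force: [-0.5, 0.2, -2.9]
width: 0.062
finger_force: 30.0
```

send_rows([
  [0, 0, -1, 0, 0, 0],
  [0, 0, -1, 0, 0, 0],
  [0, 0, -1, 0, 0, 0],
  [0, 0, -1, 0, 0, 0],
  [0, 0, -1, 0, 0, 0],
  [0, 0, -1, 0, 0, 0],
  [0, 0, 0, 0, 0, 0],
])

```text
time: 6.3
tool_pos: [0.6518, 0.0848, 0.1365]
ee_rot: [3.142, 0.001, 0.22]
wrist_force: [0.7, 0.2, -2.2]
width: 0.0618
finger_force: 30.0
```

send_rows([
  [0, 0, -1, 0, 0, 0],
  [0, 0, -1, 0, 0, 0],
  [0, 0, -1, 0, 0, 0],
  [0, 0, 0, 0, 0, 0],
])

```text
time: 6.63
tool_pos: [0.6518, 0.0848, 0.1334]
ee_rot: [-3.142, 0.001, 0.22]
wrist_force: [-0.1, -0.3, -2.6]
width: 0.0616
finger_force: 30.0
```

send_rows([
  [0, 0, -0.7, 0, 0, 0],
  [0, 0, -0.7, 0, 0, 0],
  [0, 0, 0, 0, 0, 0],
])

```text
time: 6.88
tool_pos: [0.6519, 0.0848, 0.1322]
ee_rot: [3.142, 0.0, 0.22]
wrist_force: [0.6, 0.2, -2.1]
width: 0.0617
finger_force: 30.0
```

send_rows([
  [0, 0, -0.7, 0, 0, 0],
  [0, 0, 0, 0, 0, 0],
])

```text
time: 7.05
tool_pos: [0.6519, 0.0848, 0.1316]
ee_rot: [3.142, 0.0, 0.22]
wrist_force: [-0.3, -0.4, -2.3]
width: 0.0618
finger_force: 30.0
```

send_rows([
  [0, 0, -0.6, 0, 0, 0],
  [0, 0, 0, 0, 0, 0],
])

```text
time: 7.22
tool_pos: [0.652, 0.0848, 0.1315]
ee_rot: [3.141, -0.0, 0.22]
wrist_force: [-1.0, 0.4, -0.8]
width: 0.0615
finger_force: 30.0
```

The force has dropped from about -2.4 to -0.8 N, so the projector has touched down. Releasing.

send_rows([
  [0, 0, -0.3, 0, 0, 0],
  [0, 0, 0, 0, 0, 0],
])

```text
time: 7.38
tool_pos: [0.652, 0.0848, 0.1315]
ee_rot: [3.141, -0.001, 0.22]
wrist_force: [-1.4, -0.7, 0.1]
width: 0.0616
finger_force: 30.0
```

send_rows([
  [0, 0, 0, 0, 0, 0],
  [0, 0, 0, 0, 0, 0],
  [0, 0, 0, 0, 0, 0],
  [0, 0, 0, 0, 0, 0],
  [0, 0, 0, 0, 0, 0],
  [0, 0, 0, 0, 0, 0],
], grip=94)

```text
time: 7.88
tool_pos: [0.652, 0.0848, 0.1308]
ee_rot: [3.141, -0.0, 0.22]
wrist_force: [0.1, 0.8, 0.0]
width: 0.0934
finger_force: 0.0
```

send_rows([
  [0, 0, 10, 0, 0, 0],
  [0, 0, 20, 0, 0, 0],
  [0, 0, 30, 0, 0, 0],
  [0, 0, 30, 0, 0, 0],
  [0, 0, 30, 0, 0, 0],
  [0, 0, 20, 0, 0, 0],
  [0, 0, 10, 0, 0, 0],
])

```text
time: 8.47
tool_pos: [0.653, 0.0848, 0.2864]
ee_rot: [3.14, -0.008, 0.22]
wrist_force: [-0.8, 0.2, 0.3]
width: 0.0939
finger_force: 0.0
```

send_rows([
  [-10, -2, 0, 0, 0, 0.005],
  [-22, -5, 0, 0, 0, 0.005],
  [-26, -6, 0, 0, 0, 0.005],
  [-28, -7, 0, 0, 0, 0.005],
  [-28, -7, 0, 0, 0, 0.005],
  [-26, -6, 0, 0, 0, 0.005],
  [-20, -4, 0, 0, 0, 0.005],
  [-7.5, -2, 0, 0, 0, 0],
])

```text
time: 9.13
tool_pos: [0.4822, 0.0455, 0.2811]
ee_rot: [3.141, 0.0, 0.255]
wrist_force: [-0.2, -0.0, -0.4]
width: 0.0939
finger_force: 0.0
```

send_rows([
  [0, 0, -20, 0, 0, 0],
  [0, 0, -30, 0, 0, 0],
  [0, 0, -20, 0, 0, 0],
  [0, 0, -5, 0, 0, 0],
  [0, 0, 0, 0, 0, 0],
])

```text
time: 9.55
tool_pos: [0.4836, 0.0459, 0.2035]
ee_rot: [-3.14, 0.005, 0.255]
wrist_force: [-0.3, 1.0, -0.2]
width: 0.0937
finger_force: 0.0
```

Run:
```python
from h import *
o=sensors.get_obs();print(o['tool_pos'],o['ee_rot'],o['wrist_force'])
t=o['tool_pos']
for n,x,y in(("top",235,130),("scene",230,130)): print((proj(n,[t,t+[0,0,-.025]])-[x,y])*4+([0,0] if n=="top" else [400,0]))
a=np.hstack([cv2.resize(snap(n,n+"3")[y:y+130,x:x+100],None,fx=4,fy=4,interpolation=2) for n,x,y in(("top",235,130),("scene",230,130))])
cv2.imwrite("pics/c3.png",a[:,:,::-1])
```

```text
[0.48364875 0.04589354 0.20351991] [-3.1402872   0.00461173  0.25477789] [-0.34290335  0.98653892 -0.15872832]
[[198.58412742 381.01243353]
 [201.92700676 385.36402193]]
[[752.90632564 240.58454399]
 [752.3369972  274.11150034]]
```

View pics/c3.png

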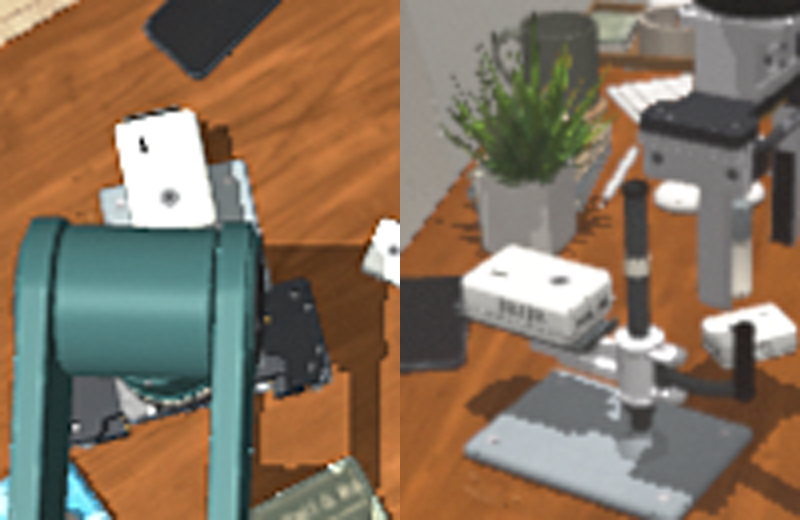

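The projector lies square on the plate. The top crop shows its front edge from (116,122) to (192,108), and the scene crop shows the open fingers above the grip head at (743,325). I'll check the placement numerically and measure the band precisely.

```bash
cat >> h.py <<'E'
o=np.array([.5666,.0659]);th=.2197;Rz=np.array([[np.cos(th),-np.sin(th)],[np.sin(th),np.cos(th)]])
def W(x,y,z): return np.r_[o+Rz@[x,y],z]
E
python3 - <<'E'
from h import *
np.set_printoptions(precision=4,suppress=True)
c=onz("top",np.array([[116,122],[192,108],[215,225]])/4+[234.6,129.6],.132)[:,:2]; l=(c-o)@Rz; print("front corners stand",l, "yaw",np.arctan2(*(l[1]-l[2])[::-1]))
# mast profile in scene: bright rows along mast axis
a=cv2.imread("pics/scene3.png").astype(float).mean(2)
p=proj("scene",[W(0,0,z) for z in(.110,.228)]); print(p)
for y in range(185,224):
    print(y,a[y,385-0-100:395-100].astype(int))
E
```

```text
front corners stand [[ 0.1341  0.0269]
 [ 0.1324 -0.0319]
 [ 0.0394 -0.0309]] yaw -0.009814530667942151
[[290.6193 212.8028]
 [289.6414 174.9098]]
185 [100  68  61  66  68  65  75 101 106 103]
186 [ 99  70  63  62  66  67  71  93 101 101]
187 [102  71  64  65  66  63  73  90 102  99]
188 [ 99  72  62  64  65  64  70  91  99 101]
189 [101  70  60  66  65  65  73  90  99 100]
190 [96 68 62 65 66 66 71 89 99 99]
191 [ 96  70  62  64  65  64  70  90  98 101]
192 [ 99  79  62  64  64  63  74  96 102 103]
193 [101  88  66  67  65  65  81 117 106 107]
194 [104  99  91 102  92 105 110 140 109 104]
195 [112 131 150 170 150 172 145 121 104 105]
196 [111 136 160 175 175 177 160 121 102 103]
197 [111 133 164 173 176 175 163 117 105 102]
198 [103 119 150 161 167 161 145 103 103 103]
199 [ 93  82  82  93 105  88  73  85 104 103]
200 [ 94  79  60  60  68  60  62  83 102 105]
201 [ 91  81  63  62  64  63  65  87 104 107]
202 [ 93  81  62  64  62  63  69  88 110 109]
203 [ 91  81  61  62  64  64  67  88 109 106]
204 [ 92  81  60  63  65  65  69  88 107 102]
205 [ 91  83  63  63  64  63  67  88 104 101]
206 [ 95  88  65  62  65  62  66  85 102 100]
207 [105  98  64  62  63  64  68  84 103 104]
208 [107 105  64  61  65  65  63  79 104 106]
209 [110 105  64  60  64  62  64  77 106 108]
210 [114 109  66  59  65  63  63  83 112 107]
211 [145 133  66  58  64  64  68 121 174 129]
212 [222 196  83  55  59  61  84 179 254 206]
213 [255 253 128  66  65  63  97 192 255 254]
214 [254 254 207 143 132 131 185 235 255 254]
215 [246 255 254 242 238 237 255 255 251 241]
216 [213 248 254 253 252 253 254 247 208 160]
217 [141 167 199 205 205 204 196 189 206 204]
218 [133 137 137 143 149 154 155 213 255 255]
219 [133 142 137 137 142 155 140 152 185 225]
220 [134 147 151 157 158 163 162 148 111 113]
221 [128 147 154 157 160 163 165 153 102  60]
222 [130 148 153 158 160 164 163 154 105  58]
223 [137 147 153 159 159 162 164 153 107  62]
```

send_rows([
  [2, 0, -15, 0, 0, 0],
  [0, 0, -20, 0, 0, 0],
  [0, 0, -17, 0, 0, 0],
  [0, 0, -10, 0, 0, 0],
  [0, 0, -4, 0, 0, 0],
  [0, 0, 0, 0, 0, 0],
])

```text
time: 10.15
tool_pos: [0.4867, 0.0458, 0.14]
ee_rot: [3.142, 0.0, 0.255]
wrist_force: [-0.4, -1.0, 0.3]
width: 0.0942
finger_force: 0.0
```

Run:
```python
from h import *
K,d,R,t=cam("scene"); c=-R.T@t; u=(c[:2]-o); u/=np.linalg.norm(u)
f=lambda z,r=.008: proj("scene",[np.r_[o+r*u,z]])[0][1]
print(f(.110),[ (z,round(f(.110)-f(z),2)) for z in (.150,.155,.158,.16,.165,.17)], f(.16)-f(.172))
```

```text
214.29494545804616 [(0.15, np.float64(12.42)), (0.155, np.float64(14.0)), (0.158, np.float64(14.96)), (0.16, np.float64(15.6)), (0.165, np.float64(17.2)), (0.17, np.float64(18.81))] 3.8575341893670725
```

send_rows([
  [0, 0, -3, 0, 0, 0],
  [0, 0, 0, 0, 0, 0],
  [0, 0, 0, 0, 0, 0],
  [0, 0, 0, 0, 0, 0],
  [0, 0, 0, 0, 0, 0],
  [0, 0, 0, 0, 0, 0],
  [0, 0, 0, 0, 0, 0],
  [0, 0, 0, 0, 0, 0],
], grip=5)

```text
time: 10.82
tool_pos: [0.4865, 0.0458, 0.1369]
ee_rot: [3.141, -0.0, 0.255]
wrist_force: [-0.4, -0.2, 0.2]
width: 0.0442
finger_force: 0.0
```

send_rows([
  [0, 0, 0, 0, 0, 0],
  [0, 0, 0, 0, 0, 0],
  [0, 0, 0, 0, 0, 0],
  [0, 0, 0, 0, 0, 0],
  [0, 0, 0, 0, 0, 0],
  [0, 0, 0, 0, 0, 0],
  [0, 0, 0, 0, 0, 0],
])

```text
time: 11.4
tool_pos: [0.4863, 0.046, 0.1368]
ee_rot: [-3.141, 0.0, 0.255]
wrist_force: [-0.9, 2.3, 0.5]
width: 0.0162
finger_force: 30.0
```

send_rows([
  [0, 0, 1, 0, 0, 0],
  [0, 0, 2, 0, 0, 0],
  [0, 0, 3, 0, 0, 0],
  [0, 0, 3, 0, 0, 0],
  [0, 0, 3, 0, 0, 0],
  [0, 0, 2, 0, 0, 0],
  [0, 0, 1, 0, 0, 0],
])

```text
time: 11.98
tool_pos: [0.4863, 0.046, 0.1519]
ee_rot: [-3.141, 0.0, 0.255]
wrist_force: [1.5, 1.8, -8.3]
width: 0.0157
finger_force: 30.0
```

Lifting well at -8 N, with no slip. Continuing up.

send_rows([
  [0, 0, 2, 0, 0, 0],
  [0, 0, 4, 0, 0, 0],
  [0, 0, 6, 0, 0, 0],
  [0, 0, 6, 0, 0, 0],
  [0, 0, 6, 0, 0, 0],
  [0, 0, 4, 0, 0, 0],
  [0, 0, 2, 0, 0, 0],
  [0, 0, 0, 0, 0, 0],
])

```text
time: 12.65
tool_pos: [0.4864, 0.0457, 0.1829]
ee_rot: [3.141, -0.0, 0.255]
wrist_force: [-0.5, 2.0, -3.3]
width: 0.0154
finger_force: 30.0
```

```bash
cat > gap.py <<'E'
from h import *
import sys
a=snap("scene",sys.argv[1]).astype(float).mean(2)
print(sensors.get_obs()['tool_pos'])
for y in range(190,206): print(y,a[y,286:293].astype(int))
b=snap("scene",sys.argv[1]+"b")[130:240,230:330]; cv2.imwrite("pics/"+sys.argv[1]+"c.png",cv2.resize(b,None,fx=5,fy=5,interpolation=2)[:,:,::-1])
E
python3 gap.py s4
```

```text
[0.48638752 0.04568634 0.18286104]
190 [70 61 67 67 67 70 91]
191 [72 61 65 67 66 73 90]
192 [82 64 64 65 65 74 97]
193 [ 92  65  66  66  68  80 109]
194 [ 98  96 103  94 106 102 120]
195 [134 152 172 154 174 145 116]
196 [137 163 176 179 181 163 123]
197 [145 163 175 180 176 163 132]
198 [175 150 159 164 159 150 148]
199 [204 102  95 109  95 126 190]
200 [252 187 174 173 182 224 255]
201 [255 255 255 255 255 255 255]
202 [244 247 253 249 246 245 212]
203 [160 156 150 151 162 166 180]
204 [136 132 134 139 139 146 203]
205 [147 139 147 163 160 143 144]
```

View pics/s4c.png

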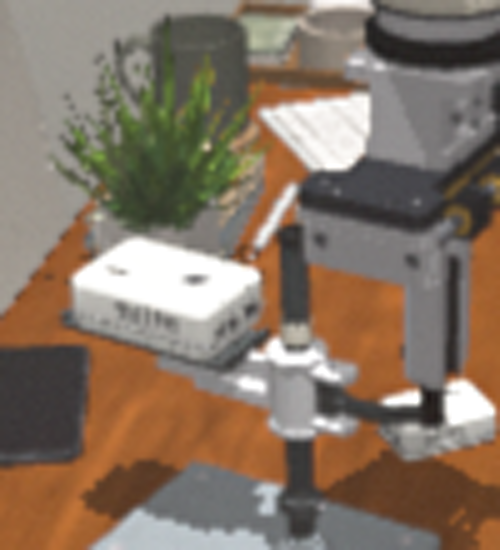

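The rim is about 1.1 px below the band, at scene rows 200.4 and 199.2, which is about 3 mm. Raising 3 mm.

send_rows([
  [0, 0, 1, 0, 0, 0],
  [0, 0, 1.2, 0, 0, 0],
  [0, 0, 1, 0, 0, 0],
  [0, 0, 0, 0, 0, 0],
  [0, 0, 0, 0, 0, 0],
  [0, 0, 0, 0, 0, 0],
  [0, 0, 0, 0, 0, 0],
])

```text
time: 13.33
tool_pos: [0.4864, 0.0457, 0.1847]
ee_rot: [3.142, 0.0, 0.255]
wrist_force: [2.3, 1.5, -9.0]
width: 0.0159
finger_force: 30.0
```

```bash
python3 gap.py s5
python3 - <<'E'
from h import *
np.set_printoptions(precision=1,suppress=True)
t=sensors.get_obs()['tool_pos'][:2]; l=Rz.T@(t-o); d=l+[.0195,0]; print("tcp in stand",l*1e3,"r",np.linalg.norm(d)*1e3,"lever",(np.arctan2(-60,-20)-np.arctan2(d[1],d[0]))%(2*np.pi))
E
```

```text
[0.48642305 0.04575657 0.18478589]
190 [70 64 65 68 66 70 92]
191 [73 61 66 68 64 71 92]
192 [82 63 64 65 66 73 96]
193 [ 92  64  67  65  69  79 110]
194 [ 98  95 105  92 107 103 120]
195 [135 152 171 153 174 146 116]
196 [141 162 177 178 179 162 130]
197 [153 165 175 179 175 165 152]
198 [164 150 158 164 160 159 170]
199 [189 142 128 137 142 199 237]
200 [255 238 221 222 235 255 255]
201 [253 254 253 253 253 249 249]
202 [171 207 206 197 210 196 192]
203 [135 149 146 139 155 164 218]
204 [135 133 136 141 142 143 179]
205 [149 139 146 161 159 142 129]
tcp in stand [-82.6  -2.2] r 63.17682937897183 lever 1.214414420292906
```

Run:
```python
from h import *
t=sensors.get_obs()['tool_pos'][:2]; l=Rz.T@(t-o); d=l+[.0195,0]; a=np.arctan2(d[1],d[0])+th
s=np.r_[0,np.cumsum([.04,.06]+[.07]*12+[.06,.05,.04,.04,.04,.03,.03,.03])]
print(s[-1]); p=.0632e3*np.c_[np.cos(a+s),np.sin(a+s)]
for q,e in zip(np.diff(p,axis=0),s[1:]): print(q.round(1),round(e,3), "lever",round(1.214-e,3))
```

```text
1.2600000000000007
[ 0.7 -2.4] 0.04 lever 1.174
[ 1.2 -3.6] 0.1 lever 1.114
[ 1.7 -4.1] 0.17 lever 1.044
[ 2. -4.] 0.24 lever 0.974
[ 2.2 -3.8] 0.31 lever 0.904
[ 2.5 -3.7] 0.38 lever 0.834
[ 2.7 -3.5] 0.45 lever 0.764
[ 3.  -3.3] 0.52 lever 0.694
[ 3.2 -3.1] 0.59 lever 0.624
[ 3.4 -2.8] 0.66 lever 0.554
[ 3.6 -2.6] 0.73 lever 0.484
[ 3.8 -2.3] 0.8 lever 0.414
[ 3.9 -2. ] 0.87 lever 0.344
[ 4.1 -1.8] 0.94 lever 0.274
[ 3.6 -1.3] 1.0 lever 0.214
[ 3.  -0.9] 1.05 lever 0.164
[ 2.5 -0.6] 1.09 lever 0.124
[ 2.5 -0.5] 1.13 lever 0.084
[ 2.5 -0.4] 1.17 lever 0.044
[ 1.9 -0.2] 1.2 lever 0.014
[ 1.9 -0.2] 1.23 lever -0.016
[ 1.9 -0.1] 1.26 lever -0.046
```

send_rows([
  [0, 0, 0.6, 0, 0, 0],
  [0, 0, 0.6, 0, 0, 0],
  [0, 0, 0, 0, 0, 0],
  [0, 0, 0, 0, 0, 0],
  [0, 0, 0, 0, 0, 0],
])

```text
time: 13.85
tool_pos: [0.4864, 0.0457, 0.1863]
ee_rot: [3.141, 0.0, 0.255]
wrist_force: [1.7, 0.9, -8.9]
width: 0.0156
finger_force: 30.0
```

send_rows([
  [0.7, -2.4, 0, 0, 0, 0.04],
  [1.2, -3.6, 0, 0, 0, 0.06],
  [1.7, -4.1, 0, 0, 0, 0.07],
  [2.0, -4.0, 0, 0, 0, 0.07],
  [2.2, -3.8, 0, 0, 0, 0.07],
  [2.5, -3.7, 0, 0, 0, 0.07],
  [2.7, -3.5, 0, 0, 0, 0.07],
  [0, 0, 0, 0, 0, 0],
])

```text
time: 14.52
tool_pos: [0.5002, 0.0207, 0.1863]
ee_rot: [3.141, -0.002, 0.705]
wrist_force: [3.5, 3.1, -9.3]
width: 0.0153
finger_force: 30.0
```

```bash
python3 gap.py s6|sed -n '1p;9,14p'
```

```text
[0.50003052 0.02092981 0.18631235]
197 [171 165 176 180 178 185 232]
198 [208 160 163 168 164 181 234]
199 [252 197 185 192 190 224 255]
200 [255 255 255 255 255 255 254]
201 [240 253 254 254 248 226 224]
202 [156 169 170 162 154 167 209]
```

At lever ≈0.76 the rim meets the band: no dark row is left between them, and the boundary is at about row 199.2. Closing on through the bite.

send_rows([
  [3.0, -3.3, 0, 0, 0, 0.07],
  [3.2, -3.1, 0, 0, 0, 0.07],
  [3.4, -2.8, 0, 0, 0, 0.07],
  [3.6, -2.6, 0, 0, 0, 0.07],
  [3.8, -2.3, 0, 0, 0, 0.07],
  [0, 0, 0, 0, 0, 0],
])

```text
time: 15.12
tool_pos: [0.5171, 0.0071, 0.1863]
ee_rot: [3.141, -0.001, 1.055]
wrist_force: [3.6, 3.0, -10.1]
width: 0.0157
finger_force: 30.0
```

```bash
python3 gap.py s7|sed -n '1p;9,14p'
```

```text
[0.51691955 0.00718969 0.1863748 ]
197 [174 167 179 182 181 188 233]
198 [211 162 166 169 167 184 237]
199 [253 201 189 196 195 227 255]
200 [255 255 255 255 255 255 255]
201 [234 254 255 255 252 239 222]
202 [155 173 173 168 158 173 210]
```

The height is unchanged, so I'm closing the rest.

send_rows([
  [3.9, -2.0, 0, 0, 0, 0.07],
  [4.1, -1.8, 0, 0, 0, 0.07],
  [3.6, -1.3, 0, 0, 0, 0.06],
  [3.0, -0.9, 0, 0, 0, 0.05],
  [2.5, -0.6, 0, 0, 0, 0.04],
  [2.5, -0.5, 0, 0, 0, 0.04],
  [2.5, -0.4, 0, 0, 0, 0.04],
  [0, 0, 0, 0, 0, 0],
])

```text
time: 15.88
tool_pos: [0.5387, -0.0004, 0.1864]
ee_rot: [3.141, -0.001, 1.423]
wrist_force: [3.5, 3.6, -7.5]
width: 0.0156
finger_force: 30.0
```

send_rows([
  [1.9, -0.2, 0, 0, 0, 0.03],
  [1.9, -0.2, 0, 0, 0, 0.03],
  [0, 0, 0, 0, 0, 0],
  [0, 0, 0, 0, 0, 0],
  [0, 0, 0, 0, 0, 0],
])

```text
time: 16.3
tool_pos: [0.5423, -0.0009, 0.1864]
ee_rot: [3.141, -0.001, 1.483]
wrist_force: [3.7, 3.8, -7.6]
width: 0.0159
finger_force: 30.0
```

```bash
python3 gap.py s8|sed -n '1p;9,14p'
python3 - <<'E'
from h import *
t=sensors.get_obs()['tool_pos'][:2]; l=Rz.T@(t-o); d=l+[.0195,0]; print("tcp in stand",l*1e3,"r",np.linalg.norm(d)*1e3,"lever",np.arctan2(-60,-20)-np.arctan2(d[1],d[0]))
E
```

```text
[ 0.54233816 -0.00088099  0.1863725 ]
197 [178 171 182 185 185 192 237]
198 [217 167 168 175 172 187 239]
199 [255 206 192 200 197 230 255]
200 [255 255 255 255 255 255 255]
201 [237 255 255 255 254 241 220]
202 [159 178 178 172 161 175 211]
tcp in stand [-38.23413543 -59.9020546 ] r 62.76323744951605 lever -0.01864147441485442
```

send_rows([
  [1.5, 0, 0, 0, 0, 0.02],
  [1.5, 0, 0, 0, 0, 0],
  [0, 0, 0, 0, 0, 0],
  [0, 0, 0, 0, 0, 0],
])

```text
time: 16.73
tool_pos: [0.543, -0.001, 0.1862]
ee_rot: [-3.135, -0.0, 1.505]
wrist_force: [-4.9, 5.0, -3.3]
width: 0.0158
finger_force: 30.0
```

Run:
```python
from h import *
o_=sensors.get_obs();print(o_['wrist_force'],o_['wrist_torque'],o_['finger_force'],o_['width'],o_['tool_pos'])
t=o_['tool_pos']
for n,x,y in(("top",235,130),("scene",250,150)): print((proj(n,[t,t+[0,0,-.025]])-[x,y])*4+([0,0] if n=="top" else [400,0]))
a=np.hstack([cv2.resize(snap(n,n+"9")[y:y+100,x:x+100],None,fx=4,fy=4,interpolation=2) for n,x,y in(("top",235,130),("scene",250,150))])
cv2.imwrite("pics/c9.png",a[:,:,::-1])
```

```text
[-4.8995508   4.97891065 -3.27923702] [ 0.73657318  0.82859552 -0.20671918] 29.999239621683955 0.015788693880431245 [ 0.54296526 -0.00104446  0.18622956]
[[268.37409271 301.75293953]
 [270.27278479 307.5749033 ]]
[[650.89941022 132.62336734]
 [650.63086114 164.11191366]]
```

View pics/c9.png

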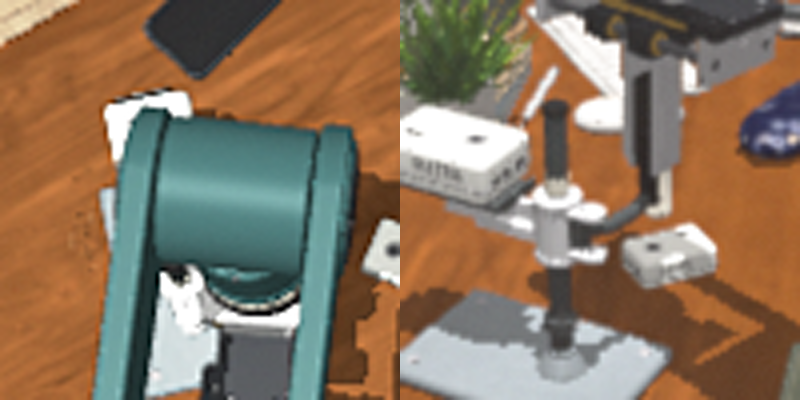

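At the stop the arm moved only 0.7 mm of the 3 mm commanded, and the force rose 8.6 N. In the scene crop the lever is at (610,225) with the grip held, the rim touches the band at (557,188), and the projector lies flat. Handing in.

```bash
python3 -c "
from bench import ticket
print(ticket.close_job())"
```

```text
the job is handed in; nothing more can be done
None
```

The job is handed in, though no verdict came back: the projector lies on the plate with its lens end away from the mast, the lever is closed to its stop with the sleeve rim at the band's lower edge as far as the camera shows, and the gripper still holds the grip.

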